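# Press a pot lid home in the guarded lever press

## Task

Press the lid of the black pot home in the small lever press: slide the pot along the press's bed, without lifting or tipping it, from the loading bay onto the round mark, centred. Then flip the safety catch fully over to the outside, and only after that pull the lever's handle bar forward and all the way down to its stop, so that the sprung foot squeezes the lid. Finish while still holding the lever fully down (it springs up if let go), and leave the amber tin, ink bottle and doming block where they stand.

Things in the scene. Friction and masses are not known exactly. Their poses are not given: they have to be found in the camera images.
- lidded_pot: Black lidded pot with a light band, round, 60 mm across at the lid (58 mm below), 56 mm high, about 0.12 kg, loose, standing in the loading bay of the press bed. Origin: centre of its underside, z up.
- press_mark (a point): Centre of the brass ring (68 mm across) inlaid in the bed of the fixed grey hand press, on top of the bed, 10 mm above the bench. Its axes are the press's: +x from front to back, +y to the loading side, z up. The brass-lined loading bay (72 mm deep, its middle at y = +130 mm, x = 0) lies in the same smooth level plane, nothing between. The pot starts 100 to 145 mm from the ring's centre.
- press_catch (a joint): Safety catch on the -y side of the press, hinge in rad: 0 upright, its nose in front of the lever's right arm, blocking it (the lever then moves only about 0.1 rad); starts at 0 to 0.12; grows as it is turned outward (to -y) and down; stop at 1.25. From about 0.6 the lever is free. Light friction, no spring: it stays or falls outward.
- catch_thumb (a point): Point to pinch or push on the catch's thumb bar: a round steel bar 10 mm thick, 50 mm free, along the press's x, with a 14 mm ball at its front end (8 mm in front of this point). On the bar's axis, 55 mm from the catch's hinge axis; 135 mm above the bench when upright, then straight above catch_hinge.
- catch_hinge (a point): Point of the catch's hinge axis at the same x as catch_thumb, in the press frame at x = +36, y = -80 mm, 80 mm above the bench. The axis runs along the press's x.
- press_lever (a joint): Lever, hinge in rad: 0 at rest, standing up and leaning 15 degrees (0.26 rad) back from vertical; grows as the handle is pulled to the front and down; stop at 1.83, where it lies level, pointing to the front (-x of the press). The foot meets the lid at about 1.70. A spring drives it back to 0: about 3 N at the handle before that, about 12 N at the stop.
- press_handle: Handle bar of the lever: round black grip 14 mm thick, free to turn on its axis, along the press's y, held between the ends of two steel arms, 80 mm of it free between them. Origin: middle of the bar, on its axis, 175 mm from the lever's hinge axis. About 250 mm above the bench at rest, 82 mm at the stop (then 80 mm in front of the ring's centre).
- lever_hinge (a point): Middle of the lever's hinge axis, which runs along the press's y: in the press frame at x = +95, y = 0, 82 mm above the bench.
- press_foot: Sprung foot under the lever's cross-piece: a rubber pad 28 mm across on a steel stem, 95 mm from the hinge axis along the lever; it comes down on the ring's centre. It gives by up to 16 mm; at the lever's stop with the pot beneath it gives about 12 mm and presses with about 15 N. Origin: on the lever's centre line, 28 mm above the pad's face.
- amber_tin: Bystander, leave alone: low round brass tin, 51 mm across, 19 mm high, in front of the loading side. Origin: centre of the underside.
- ink_bottle: Bystander, leave alone: small green bottle, 35 mm across, 40 mm high, behind the loading side. Origin: centre of the underside.
- doming_block: Bystander, leave alone: steel cube of 34 mm with dimples, in front of the press on the catch's side. Origin: centre of the underside.
There are look-alikes about, which are no part of the job. Of the things that look like the lidded_pot, the largest one is meant.

How it is judged:
By the outcome, as a careful person would: the job done as asked, in the order asked, and still so for the second after the job is handed in, while the arm keeps its last pose, push and grip.
It also fails if it takes over 64 s, if anything falls off the work surface, if the arm or the gripper's body presses on something with over 40 N, if the wrist force passes 120 N, or if a joint passes its speed limit or range.

## Robot

A 6-joint arm with a two-finger parallel gripper is mounted at the origin on a cart in front of the work surface, level with it; the furniture and walls round the work are solid. World frame = base frame: x ahead of the robot, y to its left, z up, the work surface at z = 0. Lengths are in m, angles in rad, forces in N, time in s.
With the tool pointing down it reaches from about 0.375 to 0.925 m from the base axis. Payload 5.7 kg.
Tool frame: the origin (TCP) lies midway between the tips of the shut fingers; the grasp point (between the pads) lies 19 mm behind it; z points along the fingers, y is the line along which they close (so a half turn about z gives the same grasp; the last joint's range is limited). The gripper opens to 88 mm and grips with 3 to 60 N. Pads are 20 mm wide; open, the fingers measure 115 mm over their backs; the gripper's body (75 mm by 178 mm) begins 61 mm behind the grasp point.
Start: joints at [-1.236, 0.359, 1.51, -0, 1.272, -0.115], TCP at [0.261, -0.54, 0.223] pointing down, gripper open.
Joint ranges: [-2.97, 2.97], [-1.01, 2.36], [0.21, 2.38], [-0.96, 4.11], [0.2, 2.71], [-2.98, 2.98]. Speed limits (rad/s): [2.39, 2.39, 3.14, 3.14, 3.14, 3.14].

## Interface

Orientations are given as a unit quaternion [x, y, z, w].
In Python, from bench import move_ptp, servo_line, goto_joints, move_gripper, sleep, inverse_kinematics, capture, PlanningError, close_job, spot_in, silhouettes, current_clock, current_joint_pos, current_qvel, current_joint_torque, current_position, current_orientation, current_force, current_torque, current_finger_gap, current_grip_force gives the robot as it stands. Calls block until the motion is done:
- move_ptp(position, orientation): joint-space move of the TCP to a pose.
- servo_line(position, orientation=None, rate=0.15, contact_N=None): straight line of the TCP; orientation=None keeps the orientation; rate is the mean speed in m/s. With contact_N (N) it stops when the force on the tool has changed by that much, and returns True; else False.
- goto_joints(angles): joint-space move.
- move_gripper(opening): finger opening in m; the grip force is fixed at half the most; returns when the fingers have stopped.
- sleep(seconds).
- inverse_kinematics(position, orientation): joint angles nearest the present ones, or None.
- capture(name): name is "scene" or "top"; returns a dict with "image" (400x640x3 uint8, blue, green, red), "range_z" (400x640 float32, m along the optical axis (not along the pixel's ray), 0 where there is no reading), "intrinsics" (3x3 intrinsics, pixels), "k1" (the pictures are not rectified: a ray, as slopes to the right and down, at radius r is drawn at 1 + k1 r^2 times it, then the intrinsics apply), "R" (3x3) and "t" (3): a world point X has camera coordinates R X + t. Camera axes: x right, y down, z forward; pixel columns grow to the right and rows downward; lengths in m; the calibration is good to about 2 mm. A picture is of the moment at which its call begins.
A pose or a line that the arm cannot do raises PlanningError and nothing moves.
- close_job(): hands the job in; it is judged then, once.
Trained networks look in the newest picture that a camera, given by its name, has taken for a name from the list of things; names that differ only in an ending like _2 or _b are one class to them, and where a whole thing is asked for, a point or a joint stands for the part that bears it (a point fixed in the world has none). Each returns a list of dicts, best first, with "conf" (0 to 1); they miss things now and then, are a little off and sometimes report something else, mostly with a low value. They report only what shows in the picture. A call takes as long as a camera call. They do not tell look-alikes from the thing itself.
- spot_in(camera, query): "xy" ([column, row] in pixels, amid what is visible of it).
- silhouettes(camera, query): "region" (400x640 bool, what is visible of it) and "xy" ([column, row] in pixels, amid what is visible of it).
Readings, each from a call of its own:
- current_clock(): time.
- current_joint_pos(): joint angles.
- current_qvel(): joint speeds.
- current_joint_torque(): joint torques, N m.
- current_position(): TCP position.
- current_orientation(): TCP orientation.
- current_force(): force on the tool from outside, world axes, zero at the start.
- current_torque(): the same for the moment, N m.
- current_finger_gap(): finger opening in m.
- current_grip_force(): force on a finger pad.
Only numpy, scipy, OpenCV 4.12 (cv2) and the standard library are available. Lean on these libraries where they do the work, as an engineer would, in place of code of your own. Each camera call takes 0.05 s, during which the arm holds its last target. There are 200 camera calls.

## Working session

There is one attempt and no reset: what is moved stays moved. The work goes in short steps, each a Python script; the robot and the scene stay as the last script left them, time stands still between calls to the robot, and variables do not carry over. Pictures are saved under pics/ and viewed, at most 10 in all, crops included, and the job is handed in when it is done.

```bash
mkdir -p pics; ls; cat > h.py <<'E'
import numpy as np, cv2
from bench import *
def ray(c,px):
    K=c["intrinsics"]; d=np.array([(px[0]-K[0,2])/K[0,0],(px[1]-K[1,2])/K[1,1]])
    u=d.copy()
    for _ in range(20): u=d/(1+c["k1"]*(u@u))
    return np.array([u[0],u[1],1.])
def pt(c,px,z=None):
    """world point from depth (z=None) or from plane at height z"""
    r=ray(c,px); R,t=c["R"],c["t"]
    if z is None:
        w=c["range_z"][int(round(px[1]))-2:int(round(px[1]))+3,int(round(px[0]))-2:int(round(px[0]))+3]
        w=w[w>0]; 
        if len(w)==0: return None
        return R.T@(r*np.median(w)-t)
    o=-R.T@t; d=R.T@r
    return o+d*(z-o[2])/d[2]
def cloud(c,mask=None):
    Z=c["range_z"]; m=Z>0
    if mask is not None: m&=mask
    v,u=np.nonzero(m); K=c["intrinsics"]
    d=np.stack([(u-K[0,2])/K[0,0],(v-K[1,2])/K[1,1]],1); s=d.copy()
    for _ in range(20): s=d/(1+c["k1"]*(s**2).sum(1,keepdims=True))
    P=np.c_[s,np.ones(len(s))]*Z[m][:,None]
    return (P-c["t"])@c["R"]
def proj(c,X):
    p=c["R"]@np.asarray(X,float)+c["t"]; u=p[:2]/p[2]; u=u*(1+c["k1"]*(u@u)); K=c["intrinsics"]
    return np.array([K[0,0]*u[0]+K[0,2],K[1,1]*u[1]+K[1,2]])
E
python3 - <<'E'
from h import *
np.set_printoptions(precision=4,suppress=True)
for n in("scene","top"):
    c=capture(n); cv2.imwrite(f"pics/{n}0.png",c["image"]); print(n,"cam at",-c["R"].T@c["t"],c["R"][2])
    for q in("lidded_pot","press_mark","press_catch","catch_thumb","catch_hinge","press_handle","lever_hinge","press_foot","amber_tin","ink_bottle","doming_block"):
        try:
            for d in spot_in(n,q)[:4]: print(q,round(d["conf"],2),np.array(d["xy"]),pt(c,d["xy"]))
        except Exception as e: print(q,e)
print(current_clock())
E
```

```text
pics
scene cam at [0.1632 0.4015 0.8429] [ 0.4753 -0.3872 -0.7901]
lidded_pot 0.7 [310.3 269. ] [0.5301 0.1572 0.0657]
lidded_pot 0.61 [298.2 343.6] [0.4351 0.2636 0.0421]
press_mark 0.92 [338.3 228.6] [0.5951 0.0273 0.0112]
press_catch 0.72 [359.4 174.3] [ 0.6207 -0.0561  0.1119]
press_catch 0.65 [344.1 307.9] [0.4417 0.1456 0.0153]
catch_thumb 0.71 [362.6 176.3] [ 0.6213 -0.0671  0.0965]
catch_hinge 0.6 [339.2 228. ] [0.5951 0.0246 0.011 ]
press_handle 0.91 [314.4 130.4] [0.6687 0.0231 0.2562]
lever_hinge 0.75 [337.  229.5] [0.5949 0.0314 0.0118]
lever_hinge 0.47 [313.  269.4] [0.5258 0.1538 0.066 ]
press_foot 0.54 [329.5 168.7] [0.6269 0.0225 0.182 ]
amber_tin 0.6 [343.8 308.2] [0.4417 0.1463 0.0149]
ink_bottle 0.77 [276.5 246.3] [0.6326 0.1687 0.0388]
ink_bottle 0.55 [364.9 173.2] [ 0.6816 -0.1362  0.0045]
doming_block 0.79 [419.4 242.7] [ 0.4425 -0.0702  0.0323]
top cam at [0.3622 0.0862 1.2704] [ 0.1844 -0.0288 -0.9824]
lidded_pot 0.74 [223.6 256. ] [0.4339 0.2658 0.0405]
lidded_pot 0.68 [224.7 187.9] [0.6065 0.2649 0.0407]
press_mark 0.91 [314.  199.1] [0.58   0.0368 0.0094]
press_mark 0.59 [364.7 245.9] [ 0.4542 -0.0879  0.0341]
press_catch 0.76 [358.9 172.9] [ 0.6204 -0.0665  0.1335]
catch_thumb 0.63 [357.5 174.7] [ 0.6154 -0.0626  0.1364]
catch_hinge 0.89 [314.2 198.9] [0.5805 0.0363 0.0095]
press_handle 0.83 [322.8 139.8] [0.6667 0.0249 0.2548]
lever_hinge 0.61 [317.3 202.1] [0.572  0.0283 0.0093]
press_foot 0.65 [323.2 164.7] [0.6279 0.0214 0.1883]
ink_bottle 0.42 [265.6 178.4] [0.6308 0.1609 0.0363]
doming_block 0.64 [364.3 246.6] [ 0.4525 -0.0869  0.0333]
1.2
```

```bash
python3 - <<'E'
import cv2
a=cv2.imread("pics/scene0.png")[80:380,200:500]; b=cv2.imread("pics/top0.png")[100:300,180:420]
cv2.imwrite("pics/s1.png",cv2.resize(a,(600,600),interpolation=2)); cv2.imwrite("pics/t1.png",cv2.resize(b,(720,600),interpolation=2))
E
```

```text
(no output)
```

View pics/s1.png

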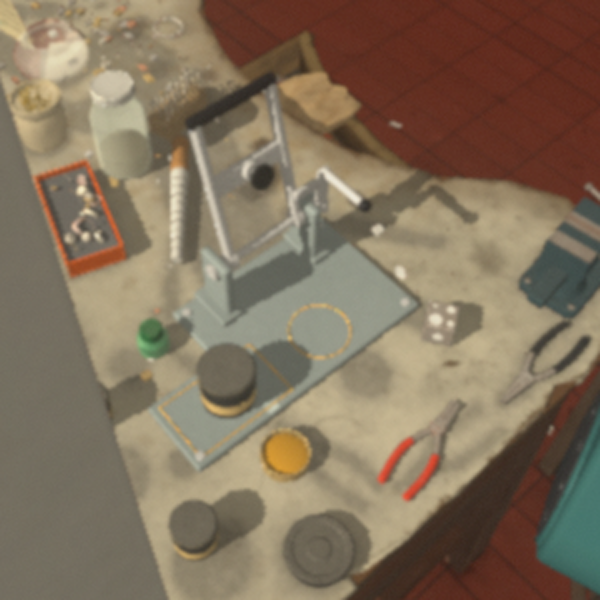

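View pics/t1.png

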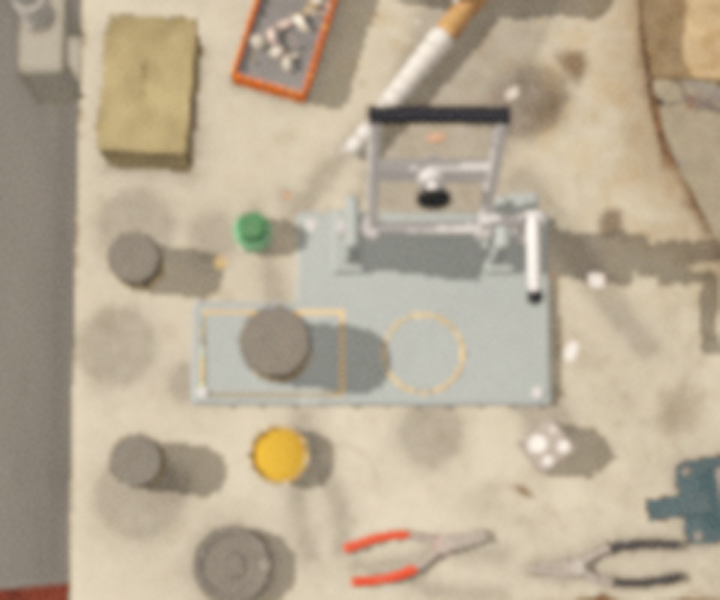

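The pictures show the press nearly aligned with the world axes. In the top crop, the ring is at about px (321,218), the pot on the bed at (272,214), the handle at (327,138) and the catch ball at (358,198). There are smaller look-alike pots off the bed. Next I'll fit the exact geometry.

```bash
cat > m.py <<'E'
from h import *
from scipy.optimize import least_squares
def circ(P,r=None):
    f=lambda p:np.hypot(P[:,0]-p[0],P[:,1]-p[1])-(r or p[2])
    s=least_squares(f,[*np.median(P,0)[:2],r or .03],loss="soft_l1",f_scale=.001); return s.x,np.abs(s.fun).mean()
def measure(n,c,ring0=(0.537,0.012),pot0=(0.535,0.150)):
    print("==",n); im=c["image"]; hsv=cv2.cvtColor(im,cv2.COLOR_BGR2HSV)
    C=cloud(c); 
    b=C[(np.hypot(C[:,0]-ring0[0],C[:,1]-ring0[1])<.05)&(C[:,2]<.03)]; print("bed z",np.median(b[:,2]))
    m=(hsv[...,0]>10)&(hsv[...,0]<30)&(hsv[...,1]>50)
    v,u=np.nonzero(m); P=np.array([pt(c,(a,b),.01) for a,b in zip(u,v)])
    s=np.hypot(P[:,0]-ring0[0],P[:,1]-ring0[1]); Q=P[(s<.045)&(s>.022)]
    print("ring",len(Q),*circ(Q), circ(Q,.033)[0][:2])
    bed=P[(P[:,0]>.46)&(P[:,0]<.6)&(P[:,1]>.05)&(P[:,1]<.25)]
    top=C[(np.hypot(C[:,0]-pot0[0],C[:,1]-pot0[1])<.045)&(C[:,2]>.058)&(C[:,2]<.075)]
    z=np.median(top[:,2]); top=top[abs(top[:,2]-z)<.005]
    (x,y),r=cv2.minEnclosingCircle((top[:,:2]*1000).astype(np.float32)); print("pot z",z,"mean",top.mean(0),"enc",x,y,r)
    hd=C[(C[:,2]>.23)&(C[:,2]<.275)&(C[:,0]>.62)&(C[:,0]<.70)&(abs(C[:,1]-.024)<.07)]
    l=cv2.fitLine(hd[:,:2].astype(np.float32),cv2.DIST_HUBER,0,.001,.001).ravel()
    print("handle",len(hd),np.median(hd,0),hd[:,2].max(),"y",np.percentile(hd[:,1],[1,99]),"yaw",np.degrees(np.arctan2(-l[0]*np.sign(l[1]),abs(l[1]))))
    th=C[(C[:,2]>.115)&(C[:,2]<.16)&(C[:,0]>.54)&(C[:,0]<.66)&(C[:,1]<-.03)&(C[:,1]>-.12)]
    print("thumb",len(th)); o=np.argsort(th[:,0]); print(th[o[::max(1,len(o)//8)]])
    return C
if __name__=="__main__":
    np.set_printoptions(precision=4,suppress=True)
    for n in("top","scene"):
        c=capture(n); C=measure(n,c)
        for q in ("amber_tin","ink_bottle","doming_block"): pass
E
python3 m.py
```

```text
== top
bed z 0.009025124991489504
ring 89 [0.5319 0.0206 0.0339] 0.0010284489977400836 [0.5318 0.0204]
pot z 0.06396074947671783 mean [0.5356 0.1443 0.064 ] enc 535.2470092773438 144.59378051757812 30.328569412231445
handle 341 [0.6688 0.0222 0.2548] 0.26191707358510713 y [-0.0316  0.0674] yaw -2.1631866
thumb 172
[[ 0.552  -0.059   0.1374]
 [ 0.5633 -0.059   0.1409]
 [ 0.5803 -0.0646  0.1389]
 [ 0.5944 -0.0625  0.1405]
 [ 0.607  -0.0633  0.138 ]
 [ 0.6174 -0.0665  0.1345]
 [ 0.6194 -0.0315  0.1276]
 [ 0.6224 -0.0487  0.1243]
 [ 0.6348 -0.0303  0.1452]]
== scene
bed z 0.0102779399288951
ring 211 [0.5328 0.0204 0.0338] 0.0014521728542737547 [0.5327 0.0205]
pot z 0.06522904236821377 mean [0.5361 0.1475 0.0653] enc 537.0433349609375 146.2162322998047 30.899248123168945
handle 468 [0.6686 0.0225 0.2545] 0.26053739370133955 y [-0.0312  0.07  ] yaw -1.3274515
thumb 248
[[ 0.553  -0.0614  0.1386]
 [ 0.5621 -0.0611  0.1435]
 [ 0.5778 -0.0565  0.1396]
 [ 0.5934 -0.0598  0.1397]
 [ 0.6088 -0.0627  0.1405]
 [ 0.6197 -0.0654  0.12  ]
 [ 0.621  -0.0399  0.1279]
 [ 0.624  -0.0484  0.1288]]
```

```bash
cat >> h.py <<'E'
from scipy.spatial.transform import Rotation as Rn
def quat(psi,tau,flip=1,close="y"):
    """tool z leaning forward by tau in the press frame; closing axis along press y or x"""
    z=np.array([np.sin(tau),0,-np.cos(tau)]); y=np.array([0,1.,0]) if close=="y" else np.array([np.cos(tau),0,np.sin(tau)])
    y=y*flip; x=np.cross(y,z)
    return (Rn.from_euler("z",psi)*Rn.from_matrix(np.c_[x,y,z])).as_quat()
def tcp(g,q): return np.asarray(g)+.019*Rn.from_quat(q).apply([0,0,1])
E
python3 - <<'E'
from h import *
np.set_printoptions(precision=4,suppress=True)
for n in("top","scene"):
    c=capture(n); hsv=cv2.cvtColor(c["image"],cv2.COLOR_BGR2HSV)
    m=(hsv[...,0]>10)&(hsv[...,0]<30)&(hsv[...,1]>50)
    v,u=np.nonzero(m); P=np.array([pt(c,(a,b),.01) for a,b in zip(u,v)])
    ctr=np.array([.5325,.1505])
    for nm,sel in(("back",(abs(P[:,0]-.5685)<.006)&(abs(P[:,1]-.15)<.04)),("front",(abs(P[:,0]-.4965)<.006)&(abs(P[:,1]-.15)<.04))):
        Q=P[sel]; l=cv2.fitLine((Q[:,:2]*1000).astype(np.float32),cv2.DIST_HUBER,0,.01,.01).ravel()
        print(n,nm,len(Q),Q.mean(0),"yaw",np.degrees(np.arctan(-l[0]/l[1])))
    m=(hsv[...,0]>10)&(hsv[...,0]<30)
for f in(1,-1):
    for tau in(.5,.6):
        q=quat(0,tau,f); print(f,tau,inverse_kinematics(tcp([.536,.1455,.042],q),q),inverse_kinematics(tcp([.5323,.0205,.042],q),q))
    q=quat(0,0,f,"x"); print("lever",inverse_kinematics(tcp([.669,.022,.25],q),q),inverse_kinematics(tcp([.452,.02,.08],q),q))
    q=quat(0,0,f,"y"); print("catch",inverse_kinematics([.565,-.035,.12],q))
E
```

```text
top back 43 [0.569  0.1506 0.01  ] yaw -0.96640086Traceback (most recent call last):
  File "<stdin>", line 9, in <module>
cv2.error: OpenCV(4.12.0) /io/opencv/modules/imgproc/src/linefit.cpp:50: error: (-215:Assertion failed) count > 0 in function 'fitLine2D_wods'
```

```bash
python3 - <<'E'
from h import *
np.set_printoptions(precision=3,suppress=True)
for n in("top","scene"):
    c=capture(n); hsv=cv2.cvtColor(c["image"],cv2.COLOR_BGR2HSV)
    m=(hsv[...,0]>10)&(hsv[...,0]<30)&(hsv[...,1]>(40 if n=="top" else 50))
    v,u=np.nonzero(m); P=np.array([pt(c,(a,b),.01) for a,b in zip(u,v)])
    for nm,sel in(("back",(abs(P[:,0]-.5685)<.006)&(abs(P[:,1]-.15)<.05)),("front",(abs(P[:,0]-.4965)<.008)&(abs(P[:,1]-.15)<.05))):
        Q=P[sel]
        if len(Q)<5: print(n,nm,len(Q)); continue
        l=cv2.fitLine((Q[:,:2]*1000).astype(np.float32),cv2.DIST_HUBER,0,.01,.01).ravel()
        print(n,nm,len(Q),Q.mean(0),"yaw",np.degrees(np.arctan(-l[0]/l[1])))
for f in(1,-1):
    for tau in(.5,.6):
        q=quat(0,tau,f); print(f,tau,inverse_kinematics(tcp([.536,.1455,.042],q),q),inverse_kinematics(tcp([.5323,.0205,.042],q),q))
    q=quat(0,0,f,"x"); print("lever",inverse_kinematics(tcp([.669,.022,.25],q),q),inverse_kinematics(tcp([.452,.02,.08],q),q))
    q=quat(0,0,f,"y"); print("catch",inverse_kinematics([.565,-.035,.12],q))
E
```

```text
top back 102 [0.568 0.149 0.01 ] yaw -0.8835439
top front 13 [0.497 0.137 0.01 ] yaw -0.047761004
scene back 167 [0.569 0.143 0.01 ] yaw -2.8004637
scene front 111 [0.499 0.151 0.01 ] yaw -0.9920073
1 0.5 None None
1 0.6 [0.222 0.55  2.258 3.603 0.283 1.31 ] [-0.149  0.545  2.334  2.89   0.343  1.685]
lever [-0.07   0.452  1.338 -0.     1.351 -0.07 ] [-0.109  0.383  1.995 -0.     0.763 -0.109]
catch [-0.184  0.423  1.698 -0.     1.021 -1.755]
-1 0.5 None None
-1 0.6 [ 0.222  0.55   2.258  3.603  0.283 -1.832] [-0.149  0.545  2.334  2.89   0.343 -1.456]
lever None None
catch [-0.184  0.423  1.698 -0.     1.021  1.387]
```

```bash
python3 - <<'E'
from h import *
np.set_printoptions(precision=2,suppress=True)
for f in(1,-1):
  for psi in(-.02,.2,-.2):
    for tau in(.2,.3,.35,.4,.45):
        q=quat(psi,tau,f); a=[inverse_kinematics(tcp([x,y,.044],q),q) for x,y in((.536,.1455),(.5323,.0205))]
        print(f,psi,tau,*a)
C=cloud(capture("top")); 
P=C[(C[:,2]>.085)&(C[:,2]<.2)&(C[:,0]>.53)&(C[:,0]<.68)&(abs(C[:,1]-.02)<.13)]
for z0 in(.085,.1,.115,.13,.145,.16):
    s=P[(P[:,2]>=z0)&(P[:,2]<z0+.015)]
    for nm,t in(("L",s[s[:,1]>.03]),("R",s[s[:,1]<.01])):
        if len(t): print(z0,nm,len(t),t.min(0),t.max(0))
E
```

```text
1 -0.02 0.2 [ 0.16  0.5   1.95 -0.08  0.5  -1.32] [-0.1   0.47  2.01  0.04  0.46 -1.68]
1 -0.02 0.3 [ 0.18  0.48  2.03 -0.18  0.34 -1.21] [-0.11  0.46  2.09  0.09  0.29 -1.74]
1 -0.02 0.35 [ 0.19  0.48  2.07 -0.28  0.26 -1.1 ] [-0.11  0.46  2.13  0.16  0.2  -1.82]
1 -0.02 0.4 None None
1 -0.02 0.45 None None
1 0.2 0.2 [ 0.13  0.49  1.96  0.03  0.49 -1.66] [-0.14  0.47  2.01  0.14  0.48 -2.03]
1 0.2 0.3 [ 0.13  0.48  2.04  0.07  0.32 -1.71] [-0.16  0.46  2.09  0.33  0.33 -2.24]
1 0.2 0.35 [ 0.12  0.48  2.08  0.11  0.23 -1.75] [-0.18  0.46  2.13  0.53  0.26 -2.44]
1 0.2 0.4 None [-0.19  0.47  2.17  0.85  0.2  -2.78]
1 0.2 0.45 None None
1 -0.2 0.2 [ 0.19  0.5   1.94 -0.15  0.52 -1.06] [-0.07  0.48  2.   -0.06  0.47 -1.4 ]
1 -0.2 0.3 [ 0.22  0.49  2.01 -0.33  0.38 -0.86] [-0.06  0.47  2.08 -0.14  0.3  -1.31]
1 -0.2 0.35 [ 0.24  0.49  2.05 -0.48  0.32 -0.7 ] [-0.06  0.47  2.12 -0.23  0.21 -1.21]
1 -0.2 0.4 [ 0.25  0.5   2.08 -0.71  0.26 -0.46] None
1 -0.2 0.45 None None
-1 -0.02 0.2 [ 0.16  0.5   1.95 -0.08  0.5   1.82] [-0.1   0.47  2.01  0.04  0.46  1.46]
-1 -0.02 0.3 [ 0.18  0.48  2.0
[... 722 characters left out ...]
5 -0.48  0.32  2.44] [-0.06  0.47  2.12 -0.23  0.21  1.93]
-1 -0.2 0.4 [ 0.25  0.5   2.08 -0.71  0.26  2.68] None
-1 -0.2 0.45 None None
0.085 L 140 [0.61 0.03 0.09] [0.65 0.09 0.1 ]
0.085 R 169 [ 0.6  -0.07  0.09] [0.65 0.01 0.1 ]
0.1 L 10 [0.62 0.06 0.1 ] [0.63 0.08 0.11]
0.1 R 8 [ 0.62 -0.06  0.1 ] [ 0.64 -0.02  0.11]
0.115 L 12 [0.63 0.06 0.12] [0.63 0.07 0.13]
0.115 R 64 [ 0.59 -0.06  0.12] [ 0.63 -0.02  0.13]
0.13 L 12 [0.63 0.06 0.13] [0.64 0.07 0.14]
0.13 R 138 [ 0.55 -0.07  0.13] [ 0.64 -0.02  0.14]
0.145 L 14 [0.64 0.06 0.15] [0.64 0.07 0.16]
0.145 R 12 [ 0.63 -0.03  0.15] [ 0.64 -0.02  0.16]
0.16 L 37 [0.64 0.03 0.16] [0.65 0.07 0.17]
0.16 R 43 [ 0.62 -0.03  0.16] [0.65 0.01 0.17]
```

```bash
python3 - <<'E'
from h import *
np.set_printoptions(precision=4,suppress=True)
q=quat(-.2,.28,1); a=Rn.from_quat(q).apply([0,0,1])
g=np.array([.536,.1455,.044])
d=quat(0,0,1,"x")
p=current_position(); servo_line([p[0]+.05,p[1]+.05,.38],rate=.3)
move_ptp([.42,.0,.40],q); move_ptp(tcp(g-.13*a,q),q)
print(current_clock(),current_finger_gap())
print(servo_line(tcp(g,q),rate=.12,contact_N=4), current_position()-tcp(g,q), current_force())
move_gripper(.0); print(current_finger_gap(),current_grip_force(),current_force(),current_clock(),current_position()-tcp(g,q))
c=capture("scene"); cv2.imwrite("pics/g.png",cv2.resize(c["image"][150:350,220:460],(720,600)))
E
```

```text
5.2167 0.08787541828528829
False [0.0003 0.0001 0.0006] [ 0.2681 -0.2513  0.0742]
0.0585289577214007 30.000203523086384 [-1.5899 -0.0313  2.4542] 7.025 [0.0003 0.0001 0.0003]
```

View pics/g.png

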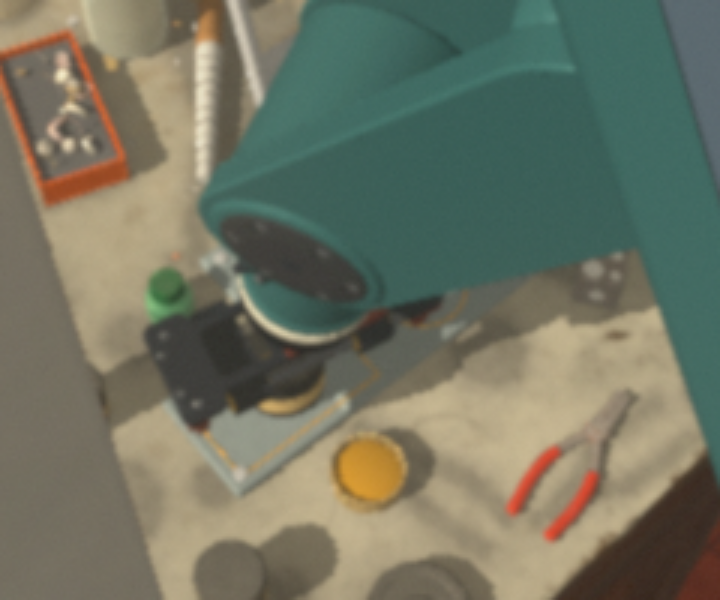

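The pot (px 295,385 in the crop) is held by its body. The tin and bottle haven't been touched. Now I'll slide it.

```bash
python3 - <<'E'
from h import *; from m import measure
np.set_printoptions(precision=4,suppress=True)
q=quat(-.2,.28,1); a=Rn.from_quat(q).apply([0,0,1]); 
p=current_position(); t=tcp([.5323,.0205,0],q); t[2]=p[2]
print(servo_line(t,rate=.06,contact_N=20),current_position()-t,current_force())
move_gripper(.088); print(current_force())
w=current_position(); servo_line(w-.12*a,rate=.2)
move_ptp([.33,-.1,.40],quat(0,0,1,"x")); print(current_clock())
for n in("top","scene"):
    c=capture(n); cv2.imwrite(f"pics/{n}2.png",cv2.resize(c["image"][110:310,200:440],(720,600)))
    measure(n,c,ring0=(.5323,.0205),pot0=(.5323,.0205))
E
```

```text
False [-0.0004 -0.0008 -0.    ] [0.3869 1.4614 4.8054]
[-0.5593 -0.0606 -0.1958]
11.975
== top
bed z 0.008942468687778626
ring 130 [0.5354 0.0192 0.0323] 0.0033557601539424414 [0.5363 0.0189]
pot z 0.06409524623523806 mean [0.5303 0.0184 0.0641] enc 530.7225341796875 18.204824447631836 30.341259002685547
handle 342 [0.6686 0.0211 0.2548] 0.2628035916054039 y [-0.0316  0.0674] yaw -1.6651155
thumb 172
[[ 0.5514 -0.0586  0.1409]
 [ 0.5635 -0.0591  0.1398]
 [ 0.5799 -0.0619  0.1412]
 [ 0.5948 -0.0604  0.1389]
 [ 0.6074 -0.0612  0.136 ]
 [ 0.6177 -0.039   0.1239]
 [ 0.6196 -0.0533  0.1255]
 [ 0.6226 -0.0391  0.124 ]
 [ 0.6363 -0.0309  0.1388]]
== scene
bed z 0.010415562278627824
ring 474 [0.5334 0.0197 0.0323] 0.004575616623186453 [0.5336 0.0196]
pot z 0.06521925402192295 mean [0.5318 0.0216 0.0653] enc 532.7236938476562 20.447450637817383 30.631752014160156
handle 472 [0.6685 0.0218 0.2548] 0.2605254889818526 y [-0.0313  0.0703] yaw -1.9004977
thumb 248
[[ 0.5516 -0.06    0.1377]
 [ 0.5621 -0.0583  0.1424]
 [ 0.5782 -0.0598  0.14  ]
 [ 0.5926 -0.0618  0.142 ]
 [ 0.6087 -0.0626  0.1406]
 [ 0.6199 -0.0507  0.1241]
 [ 0.621  -0.0599  0.1356]
 [ 0.6244 -0.0402  0.128 ]]
```

View pics/top2.png

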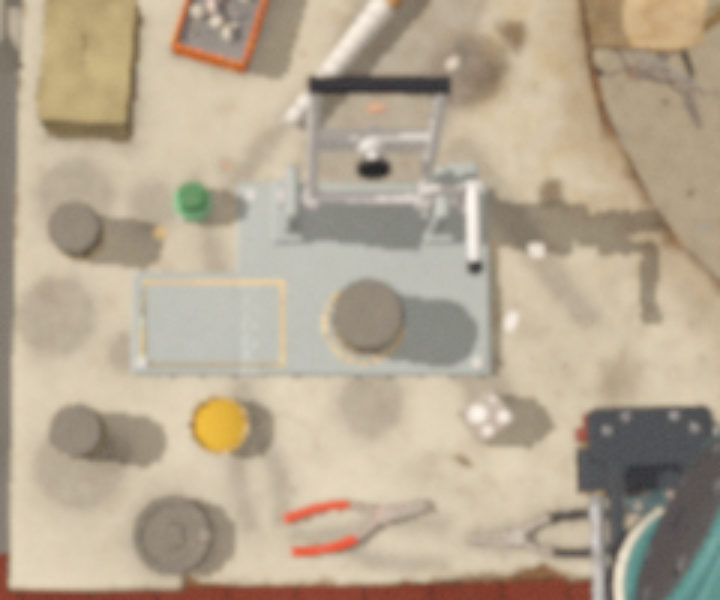

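The pot now stands inside the brass ring. The pot centre agrees with the ring centre to about 1 mm on average over the two cameras and the hand. Next is the catch.

```bash
python3 - <<'E'
from h import *
np.set_printoptions(precision=4,suppress=True)
q=quat(-.025,0,-1); x=.572; yh=-.0604
if inverse_kinematics([x,-.033,.118],q) is None: q=quat(-.025,0,1)
move_gripper(0); 
move_ptp([x-.05,-.033,.30],q); move_ptp([x,-.033,.20],q)
print(servo_line([x,-.033,.118],rate=.15,contact_N=5),current_clock())
for f in(0,.2,.4,.6,.8,1.0):
    servo_line([x,yh-.055*np.sin(f)+.0185,.08+.055*np.cos(f)-.017],rate=.1); print(f,current_position(),current_force())
p=current_position(); servo_line([x,p[1]+.01,p[2]],rate=.1); servo_line([x,p[1]+.01,.15],rate=.2)
servo_line([x,yh-.055*np.sin(1.2),.15],rate=.2)
print(servo_line([x,yh-.055*np.sin(1.2),.098],rate=.06,contact_N=8),current_position(),current_force())
servo_line([x,yh-.055*np.sin(1.2),.25],rate=.25)
move_ptp([.33,-.1,.40],quat(0,0,1,"x")); print(current_clock())
c=capture("scene"); cv2.imwrite("pics/s3.png",cv2.resize(c["image"][90:290,250:490],(720,600)))
C=cloud(c); s=C[(C[:,2]>.085)&(C[:,2]<.12)&(C[:,1]<-.075)&(C[:,1]>-.15)&(abs(C[:,0]-.58)<.04)]; print(len(s),np.median(s,0))
E
```

```text
False 16.3
0 [ 0.5728 -0.0427  0.1191] [-0.7488 -0.9153  0.8924]
0.2 [ 0.5721 -0.0534  0.117 ] [-0.4273 -0.1239 -0.4449]
0.4 [ 0.5718 -0.0638  0.1134] [0.1608 0.2456 0.4147]
0.6 [ 0.5717 -0.0734  0.1079] [-0.6929 -0.8139  1.0267]
0.8 [ 0.5716 -0.0818  0.1007] [ 0.3436  0.5949 -0.1289]
1.0 [ 0.5715 -0.0885  0.092 ] [ 0.2137 -0.552  -0.2487]
True [ 0.5722 -0.1118  0.1024] [-2.2693 -0.0537  9.1325]
21.9167
161 [ 0.5904 -0.1091  0.1014]
```

View pics/s3.png

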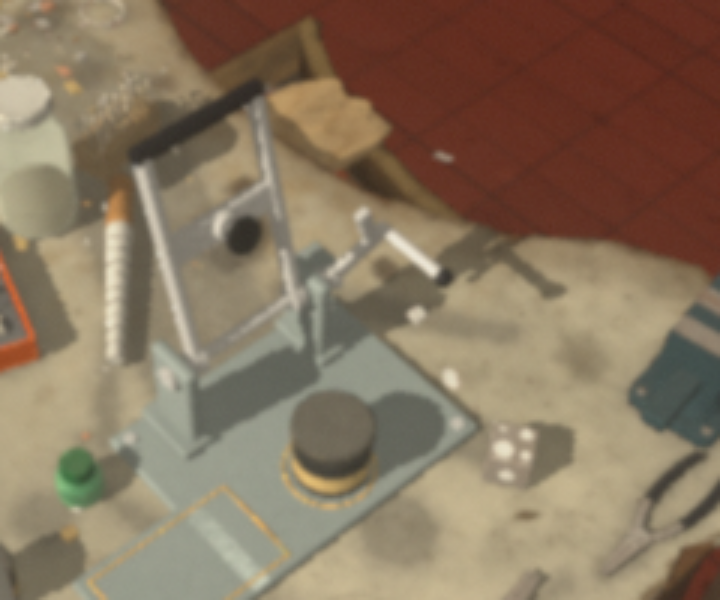

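The catch is lying outward at (440,275) in the crop, on its stop: the bar's top was touched at z = 0.102. The pot is upright in the ring. Now the lever.

```bash
python3 - <<'E'
from h import *
np.set_printoptions(precision=4,suppress=True)
psi=-.025; q=quat(psi,0,1,"x"); ex=np.array([np.cos(psi),np.sin(psi),0]); H=np.array([.6273,.0181,.082])
def hp(th,dz=0): a=np.radians(15)-th; return tcp(H+.175*(np.sin(a)*ex+np.array([0,0,np.cos(a)]))+[0,0,dz],q)
move_gripper(.088)
move_ptp(hp(0,.12),q); print(servo_line(hp(0),rate=.15,contact_N=6),current_position())
move_gripper(0); print(current_finger_gap(),current_grip_force(),current_force(),current_clock())
for th in np.linspace(.12,1.68,14):
    servo_line(hp(th),rate=.12)
    if current_finger_gap()<.009: print("lost",th); break
    print(round(th,2),current_position()-hp(th),current_force())
print(current_clock(),current_finger_gap())
E
```

```text
False [0.6733 0.0167 0.2333]
0.013436934268621973 29.993906915187836 [ 1.5605  1.0346 -0.4079] 26.8
0.12 [-0.0004 -0.0001  0.    ] [ 0.5395 -0.3892 -1.4161]
0.24 [ 0.0001 -0.0003 -0.0001] [ 1.3661 -2.1938 -3.222 ]
0.36 [ 0.0004 -0.0005 -0.0001] [ 2.3024 -2.9107 -4.0127]
0.48 [ 0.0004 -0.0006 -0.0002] [ 2.3453 -4.5138 -4.0851]
0.6 [ 0.0008 -0.0008 -0.0001] [ 3.2318 -5.0951 -5.6614]
0.72 [ 0.0012 -0.001   0.0001] [ 2.8117 -5.1406 -3.4602]
0.84 [ 0.0016 -0.0011  0.0004] [ 3.0312 -6.4111 -0.7386]
0.96 [ 0.0017 -0.0012  0.0006] [ 3.0154 -6.876  -0.5585]
1.08 [ 0.0016 -0.0014  0.0007] [ 0.5606 -7.6466  2.2683]
1.2 [ 0.0015 -0.0014  0.0006] [ 0.2485 -8.2922  3.846 ]
1.32 [ 0.0012 -0.0015  0.0005] [-1.247  -8.5425  2.7414]
1.44 [ 0.0011 -0.0015  0.0004] [-2.2696 -9.6824  3.7654]
1.56 [ 0.0009 -0.0016  0.0002] [ -1.2722 -11.1282   3.7826]
1.68 [ 0.0009 -0.0016  0.0001] [ -0.9237 -11.2663   4.3606]
31.35 0.01357598768258828
```

```bash
python3 - <<'E'
from h import *
np.set_printoptions(precision=4,suppress=True)
psi=-.025; q=quat(psi,0,1,"x"); ex=np.array([np.cos(psi),np.sin(psi),0]); H=np.array([.6273,.0166,.082])
def hp(th,dz=0): a=np.radians(15)-th; return tcp(H+.175*(np.sin(a)*ex+np.array([0,0,np.cos(a)]))+[0,0,dz],q)
servo_line(hp(1.76),rate=.06); print(current_position()-hp(1.76),current_force())
for dz in(0,-.002,-.004,-.006,-.008):
    servo_line(hp(1.83,dz),rate=.04); f=current_force(); print(dz,current_position(),current_position()-hp(1.83),f)
    if f[2]>28: break
print(current_finger_gap(),current_grip_force(),current_clock())
for n in("scene","top"):
    c=capture(n); cv2.imwrite(f"pics/{n}4.png",cv2.resize(c["image"][100:300,220:460],(720,600)))
C=cloud(c)
E
```

```text
[ 0.0008 -0.0003  0.0005] [-1.95   -4.0355  7.7972]
0 [0.4532 0.0207 0.0643] [ 0.0009 -0.0003  0.0009] [-3.1105 -5.0435 11.2004]
-0.002 [0.4531 0.0207 0.0625] [ 0.0008 -0.0003 -0.0009] [-4.0874 -5.0268 13.1572]
-0.004 [0.4532 0.0207 0.0609] [ 0.0009 -0.0003 -0.0025] [-6.2625 -4.95   21.7437]
-0.006 [0.4532 0.0207 0.0594] [ 0.0009 -0.0003 -0.0041] [-6.9557 -4.6766 28.1365]
0.013251762195201792 29.998927116394043 32.9417
```

View pics/scene4.png

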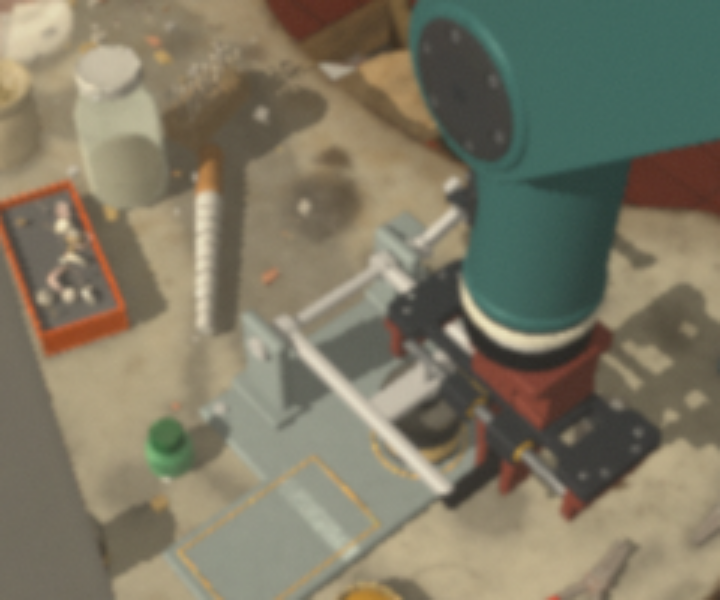

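```bash
python3 - <<'E'
from h import *
np.set_printoptions(precision=4,suppress=True)
sleep(1.0); print(current_force(),current_position(),current_finger_gap())
c=capture("scene"); C=cloud(c)
for y0 in(.035,.045,.055,.065):
    s=C[(abs(C[:,1]-y0)<.005)&(C[:,2]>.06)&(C[:,2]<.12)&(C[:,0]>.42)&(C[:,0]<.64)]
    for x0 in(.455,.48,.52,.56,.60):
        t=s[abs(s[:,0]-x0)<.012]
        if len(t)>2: print(y0,x0,len(t),np.percentile(t[:,2],90))
E
```

```text
[-7.4029 -5.0343 27.7138] [0.4533 0.0207 0.0595] 0.013429195759713235
0.035 0.455 71 0.09601286158614783
0.035 0.48 16 0.11725635192159559
0.035 0.52 71 0.08616779110796718
0.035 0.56 9 0.06616070632576168
0.045 0.455 32 0.08629190082722768
0.045 0.52 56 0.08631763656198838
0.055 0.455 35 0.08709190620182315
0.055 0.52 28 0.08735545404355624
0.065 0.455 45 0.08691937643870634
0.065 0.48 34 0.0874606061138448
0.065 0.52 41 0.08860624395089876
0.065 0.56 43 0.08951254524505073
0.065 0.6 51 0.08948363169060904
```

The arm lies level from hinge to handle, and the hold is a steady 28 N, well above the 12 N spring, so the lever is on its stop. I'm handing in.

```bash
python3 -c "
from bench import *
print(current_clock(), close_job())"
```

```text
the job is handed in; nothing more can be done
34.0917 None
```

I handed the job in at 34.1 s: the pot sits in the ring to within about 1 mm of its centre, the catch went fully outward before the lever moved, and the arm is still holding the lever down on its stop; I moved nothing near the tin, bottle or block, but did not re-measure their positions at the end.

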